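# Cure pearl pendants on a hand-cranked carousel

## Task

Turn the carousel by its crank knob, anticlockwise seen from above, up to 12 turns a minute (1.26 rad/s) and keep it steadily at that speed for at least six seconds so that all pendants cure evenly under the lamp. Then bring it to a stop with its index tab under the fixed pointer and let go of the knob. Never race the carousel or turn it backwards, handle only the crank, not the plate, the mould cups or the drag block, and leave the other things on the bench alone.

Things in the scene. Friction and masses are not known exactly. Their poses are not given: they have to be found in the camera images.
- carousel (a joint): turning angle of the carousel, rad, grows without limit as it turns anticlockwise seen from above; at 0 and every multiple of 2 pi its tab is exactly under the pointer. Nominal moment of inertia 0.049 kg m2 (hidden: 0.75 to 1.4 times); dry drag (mostly from the drag block) nominally 0.08 N m, hidden: 0.03 to 0.15, plus 0.008 N m per rad/s
- platter: the turning part of the carousel; origin on its axis at table height, x axis towards its tab: a flat aluminium plate, radius 150 mm, top 64 mm above the table, on a vertical bearing, with seven round green mould cups (44 mm wide, 16 mm high, centres 78 mm from the axis) holding pearl pendants; the eighth place, just inside the tab, is empty
- crank (a joint): angle of the crank arm relative to the plate, rad, anticlockwise positive, no stops (crank direction = yaw of stand + carousel + crank). It drives the plate through a fluid slip coupling: torque on the plate = 0.07 N m per rad/s of crank speed relative to the plate, either way. A held crank brakes the plate; at steady speed it must run ahead of the plate, by as much as the drag asks
- crank_grip (a point): the point to grip on the crank's knob: on the axis of an upright black cylinder, 30 mm in diameter, that turns freely on its own pin; it runs from 163 to 215 mm above the table and stands 75 mm from the carousel's axis on a flat steel arm (24 mm wide, top at 162 mm). This point is 190 mm up and travels round a level circle
- spindle (a point): point on the carousel's vertical axis at the height of crank_grip, 190 mm above the table (the steel crank hub ends at 168 mm)
- tab (a point): point on the carousel's index tab, a single flat aluminium tongue 30 mm wide that sticks out of the plate's rim by 36 mm; the point is 170 mm from the axis, 60 mm above the table
- mark (a point): point straight below the tip of the fixed pointer, a small aluminium post on the stand just outside the rim whose 12 mm wide finger points inwards above the tab's path (its top 82 mm above the table); 170 mm from the axis, 60 mm above the table
- block: drag block: wooden block 36 x 34 x 30 mm, nominally 85 g, with hidden ballast, that rides loose on the plate's rim (133 mm from the axis, origin at its underside) inside a fixed aluminium guide on the stand, 90 degrees clockwise from the pointer, and drags on the plate by its weight; guide top 104 mm above the table. Not to be handled
- stand: grey stand of the carousel, fixed to the table; origin on the table under the axis, x axis towards the pointer. At 130 degrees anticlockwise from the pointer it carries the white curing lamp, whose head hangs over the plate 55 to 139 mm from the axis; its top is 138 mm above the table
- jar: small glass jar, 52 mm wide, 70 mm high, beside the stand; bystander, origin at its underside
- driver: screwdriver, 150 mm long, lying beside the stand; bystander, origin at its underside
- water: water bottle 68 mm wide, 210 mm high; bystander, origin at its underside
- cup: white mug 76 mm wide, 85 mm high; bystander, origin at its underside
- beadbox: clear divided box 100 x 130 x 40 mm; bystander, origin at its underside

How it is judged (in metres and radians):
On the way, in this order (a step that is already met when the one before it is completed fails the run):
1. the carousel keeps 12 turns a minute (1.26 rad/s, within 0.22 rad/s) for six seconds (velocity of joint carousel between 1.04 and 1.48 rad/s), for 6 s.
2. the carousel stands still with its tab under the pointer (horizontal distance between tab and mark below 0.02 m and velocity of joint carousel between -0.06 and 0.06 rad/s), for 0.4 s.
At the end, for the whole second after the job is handed in: The carousel has run at 1.26 rad/s (within 0.22) for six seconds without a break and then stands still (under 0.06 rad/s) with the tab within 20 mm of the mark under the pointer, the crank at rest and released (all of step 2 and velocity of joint crank between -0.2 and 0.2 rad/s); the robot touches nothing.
It fails at once if the carousel raced (over 1.9 rad/s) (velocity of joint carousel above 1.9 rad/s).
It fails at once if the carousel was turned backwards (faster than 0.25 rad/s) (velocity of joint carousel below -0.25 rad/s).
It fails at once if the robot touched the plate, its tab, the mould cups or the drag block (contact force between any of the fingers, the arm and platter above 0.5 N or contact force between any of the fingers, the arm and block above 0.5 N).
It fails at once if a bystander was moved by more than 30 mm (distance of any of jar, driver, water, cup, beadbox from where it was at the start of the episode above 0.03 m).
It also fails if it takes over 67 s, if anything falls off the work surface, if the arm or the gripper's body presses on something with over 40 N, if the wrist force passes 120 N, or if a joint passes its speed limit or range.

## Robot

A 6-joint arm with a two-finger parallel gripper is mounted at the origin on the work surface. World frame = base frame: x ahead of the robot, y to its left, z up, the work surface at z = 0. Lengths are in mm, angles in rad, forces in N, time in s.
With the tool pointing down it reaches from about 400 to 925 mm from the base axis. Payload 12.5 kg.
Tool frame: the origin (TCP) lies midway between the tips of the shut fingers; the grasp point (between the pads) lies 19 mm behind it; z points along the fingers, y is the line along which they close (so a half turn about z gives the same grasp; the last joint's range is limited). The gripper opens to 95 mm and grips with 3 to 60 N. Pads are 20 mm wide; open, the fingers measure 119 mm over their backs; the gripper's body (75 mm by 180 mm) begins 59 mm behind the grasp point.
Start: joints at [-1.236, 0.491, 1.559, -0, 1.092, -0.106], TCP at [266.689, -565.264, 214.661] pointing down, gripper open.
Joint ranges: [-3.1, 3.1], [-0.84, 2.19], [0.05, 2.79], [-1.13, 4.28], [0.06, 2.93], [-2.69, 2.69]. Speed limits (rad/s): [2.22, 2.22, 2.79, 3.14, 3.14, 3.14].

## Interface

Orientations are given as [roll, pitch, yaw] about the fixed x, y, z axes, in that order (R = Rz(yaw) Ry(pitch) Rx(roll)).
In Python, from cell import env gives the robot as it stands.
- The arm moves only by the tool carry_out, never from a script. Its argument "series" is a list of rows, each a list of 4 numbers: the shift along the world's x, y, z normalised to -1 to 1, where 1 is 5 cm, then the turn about the world's z normalised to -1 to 1, where 1 is 6 degrees. In form: [[x, y, z, turn], ...]. A call has exactly 5 rows; each row shifts and turns the commanded pose from where the row before left it; what a row does not reach is not made up. A row lasts 1/10 s, in which the tool goes at most 50 mm and 8.59 degrees, less where a joint would pass 70% of its speed; a pose out of reach is approached as far as the arm can. A call with a number of a shift or a turn outside -1 to 1 is refused whole. A call with a gripper value outside its range is refused whole. "fingers" is the closure, from -1 (fully open) to 1 (shut), set as the call begins (left out, the last holds). The fingers move at their own pace and stop on an object; the grip force is fixed at half the most. Time passes only in rows, so rows that do not move let the fingers close, or fill a call up. It gives the time, the measured TCP pose, the force, the opening and the grip force at its end, in the units of the state.
- env.state(): the state, without advancing time (a new reading comes with each control period).
- env.read_camera(name): name is "scene" or "top" or "wrist"; returns the picture (400x640x3 uint8, red, green, blue); there is no depth.
- env.calibration(name): a dict with "K" (3x3 intrinsics, pixels), "pose" (4x4, takes a point from camera to world coordinates). Camera axes: x right, y down, z forward; pixel columns grow to the right and rows downward; lengths in mm; the calibration is good to about 2 mm. The wrist camera is an equidistant fisheye: a pixel r from the principal point sees the ray r / f radians off the axis. A picture is of the moment at which its call begins: read the wrist's pose just before it. calibration takes no time and is no camera call; for the wrist camera it gives the pose at the moment of the call.
- env.job_done(): hands the job in; it is judged then, once.
Trained networks look in the newest picture that a camera, given by its name, has taken for a name from the list of things; names that differ only in an ending like _2 or _b are one class to them, and where a whole thing is asked for, a point or a joint stands for the part that bears it (a point fixed in the world has none). Each returns a list of dicts, best first, with "conf" (0 to 1); they miss things now and then, are a little off and sometimes report something else, mostly with a low value. They report only what shows in the picture. A call takes as long as a camera call.
- env.look_for(camera, label): "position" ([row, column] as shares, 0 to 1, of the picture: columns of its width, rows of its height, amid what is visible of it).
The state is a dict: "t": time; "joints": joint angles; "qvel": joint speeds; "tau": joint torques, N m; "eef_pos": TCP position; "tcp_rot": TCP orientation; "ft_force": force on the tool from outside, world axes, zero at the start; "moment": the same for the moment, N m; "opening": opening from 0.0 (shut) to 1.0 (fully open); "grip_force": force on a finger pad.
Only numpy, scipy, OpenCV 4.12 (cv2) and the standard library are available. Lean on these libraries where they do the work, as an engineer would, in place of code of your own. Each camera call takes 0.05 s, during which the arm holds its last target. There are 200 camera calls.

## Working session

There is one attempt and no reset: what is moved stays moved. The work goes in short steps, Python scripts to look and compute and a tool call to move; the robot and the scene stay as the last step left them, time stands still between calls to the robot, and variables do not carry over. Pictures are saved under pics/ and viewed, at most 10 in all, crops included, and the job is handed in when it is done.

Besides the shell and the picture viewer there is one more tool, called after "Emit:" as name([rows], argument=value, ...), one row to a line, values as JSON. carry_out: Moves the arm, as the interface text tells. Its arguments: {"type":"object","properties":{"series":{"type":"array","items":{"type":"array","items":{"type":"number","minimum":-1,"maximum":1}}},"fingers":{"type":"number"}},"required":["series"]}

```bash
mkdir -p pics; ls; cat > h.py <<'E'
from cell import env
import numpy as np, cv2
def px2w(cam,u,v,z):
    c=env.calibration(cam);K=np.array(c["K"]);P=np.array(c["pose"])
    d=P[:3,:3]@np.linalg.solve(K,[u,v,1]);o=P[:3,3]
    return o+d*(z-o[2])/d[2]
def w2px(cam,p):
    c=env.calibration(cam);K=np.array(c["K"]);P=np.array(c["pose"])
    q=K@(P[:3,:3].T@(np.array(p)-P[:3,3]));return q[:2]/q[2]
E
python3 - <<'E'
from h import *
a=env.read_camera("top");b=env.read_camera("scene")
cv2.imwrite("pics/t0.png",a[:,:,::-1]);cv2.imwrite("pics/s0.png",b[:,:,::-1])
for cam in("top","scene"):
  for l,z in(("crank_grip",190),("platter",64),("tab",60),("block",80),("stand",64)):
    r=env.look_for(cam,l)[:2]
    for x in r:
      p=x["position"];print(cam,l,round(x["conf"],2),p[1]*640,p[0]*400,px2w(cam,p[1]*640,p[0]*400,z).round())
s=env.state();print(s)
for c in("top","scene"):print(env.calibration(c))
E
```

```text
pics
top crank_grip 0.38 303.808 179.20000000000002 [641.  81. 190.]
top platter 0.68 318.4 212.67999999999998 [533.  31.  64.]
top platter 0.65 304.576 179.68 [663.  83.  64.]
top tab 0.82 315.32800000000003 207.28 [554.  43.  60.]
top tab 0.57 379.58399999999995 210.48 [ 538. -204.   60.]
top stand 0.97 308.416 208.88 [548.  69.  64.]
scene crank_grip 0.54 331.712 217.60000000000002 [636.  80. 190.]
scene platter 0.86 337.216 224.92000000000002 [586.  58.  64.]
scene platter 0.6 345.40799999999996 223.88 [564.  73.  64.]
scene tab 0.93 344.384 224.8 [567.  72.  60.]
scene stand 0.83 344.832 229.2 [579.  86.  64.]
{'t': 0.6, 'joints': array([-1.23560215e+00,  4.90907938e-01,  1.55894805e+00,  2.65648398e-05,
        1.09171612e+00, -1.05606779e-01]), 'qvel': array([ 0.00119663, -0.00095017, -0.00087922, -0.00239999, -0.00024004,
       -0.00036821]), 'tau': array([-6.15032022e-04, -6.12209129e+01, -2.58360904e+01,  6.93004020e-02,
        4.46609594e-02, -5.07649236e-05]), 'eef_pos': array([ 266.68424122, -565.23626872,  214.63943801]), 'tcp_rot': array([ 3.14156974e+00, -2.12776455
[... 514 characters left out ...]
 1.82369406e+01],
       [-3.14353298e-03, -1.53245882e-01, -9.88183089e-01,
         1.94008882e+03],
       [ 0.00000000e+00,  0.00000000e+00,  0.00000000e+00,
         1.00000000e+00]])}
{'K': array([[440.20626618,   0.        , 321.11725373],
       [  0.        , 440.20626618, 203.8270471 ],
       [  0.        ,   0.        ,   1.        ]]), 'pose': array([[-7.36076732e-01,  5.60018790e-01, -3.80223618e-01,
         1.12002265e+03],
       [ 6.76708277e-01,  6.22110400e-01, -3.93756979e-01,
         5.34927720e+02],
       [ 1.60297602e-02, -5.47135819e-01, -8.36890340e-01,
         1.27574587e+03],
       [ 0.00000000e+00,  0.00000000e+00,  0.00000000e+00,
         1.00000000e+00]])}
```

```bash
python3 -c "
import cv2
a=cv2.imread('pics/t0.png')[140:270,230:400];b=cv2.imread('pics/s0.png')[150:300,240:440]
cv2.imwrite('pics/t0c.png',cv2.resize(a,None,fx=4.5,fy=4.5,interpolation=2));cv2.imwrite('pics/s0c.png',cv2.resize(b,None,fx=4,fy=4,interpolation=2))"
```

```text
(no output)
```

View pics/t0c.png

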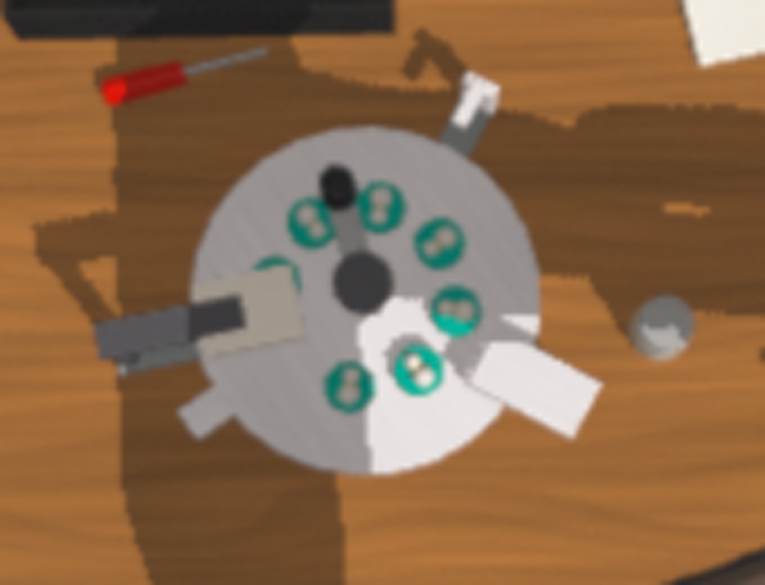

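View pics/s0c.png

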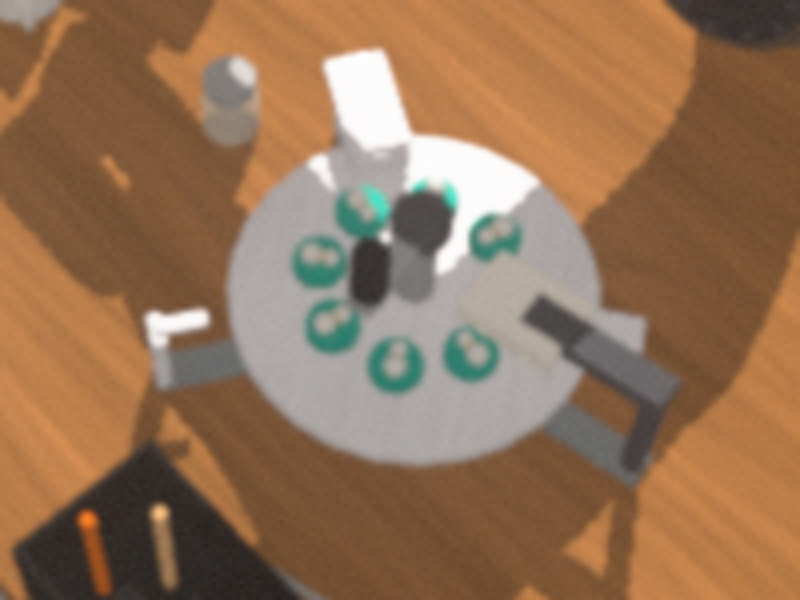

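The top crop shows the plate (centre about crop 366,300), hub (362,283) and knob (338,187). The pointer is at upper right (470,110), the lamp at the left, the drag guide at lower right and the tab at lower left (208,410). The scene crop agrees.

```bash
cat >> h.py <<'E'
def proj(cam,P):
    return np.array([w2px(cam,p) for p in P])
E
python3 - <<'E'
from h import *
from scipy.optimize import least_squares
# plate rim extremes (full px): left,right,top,bottom
T=np.array([190/4.5+230,541/4.5+230,126/4.5+140,474/4.5+140])
S=np.array([228/4+240,601/4+240,134/4+150,465/4+150])
ph=np.linspace(0,2*np.pi,120)
def ext(cam,x,y):
    q=proj(cam,np.c_[x+150*np.cos(ph),y+150*np.sin(ph),0*ph+64]);return np.r_[q.min(0)[0],q.max(0)[0],q.min(0)[1],q.max(0)[1]]
for nm,cs in(("top",[("top",T)]),("scene",[("scene",S)]),("both",[("top",T),("scene",S)])):
    r=least_squares(lambda v:np.concatenate([ext(c,*v)-m for c,m in cs]),[545,60],diff_step=1e-4);print(nm,r.x.round(1),r.fun.round(2))
print("hub",px2w("top",362/4.5+230,283/4.5+140,168),px2w("scene",421/4+240,223/4+150,168))
print("knob",px2w("top",338/4.5+230,187/4.5+140,215),px2w("scene",371/4+240,247/4+150,215))
print("tab out",px2w("top",205/4.5+230,412/4.5+140,62),px2w("scene",628/4+240,335/4+150,62))
print("pointer tip",px2w("top",463/4.5+230,122/4.5+140,80),px2w("scene",207/4+240,320/4+150,80))
print("post",px2w("top",480/4.5+230,92/4.5+140,80),px2w("scene",153/4+240,325/4+150,80))
E
```

```text
top [558.4  58.4] [ 0. -0. -0.  0.]
scene [564.6  65.9] [-0.26  0.26  1.04 -0.86]Traceback (most recent call last):
  File "<stdin>", line 10, in <module>
    return func(*args, **kwargs)
    vector_fun = VectorFunction(
        fun_wrapped,
    ...<6 lines>...
        workers=workers
    )
    self.J, dct = approx_derivative(
                  ~~~~~~~~~~~~~~~~~^
        self.fun_wrapped, self.x, f0=self.f, **finite_diff_options
        ^^^^^^^^^^^^^^^^^^^^^^^^^^^^^^^^^^^^^^^^^^^^^^^^^^^^^^^^^^
    )
    ^
    J, _nfev = _dense_difference(fun_wrapped, x0, f0, h,
               ~~~~~~~~~~~~~~~~~^^^^^^^^^^^^^^^^^^^^^^^^
                             use_one_sided, method,
                             ^^^^^^^^^^^^^^^^^^^^^^
                             mf)
                             ^^^
    df = [f_eval - f0 for f_eval in f_evals]
                                    ^^^^^^^
    f = np.atleast_1d(self.fun(x, *self.args, **self.kwargs))
                      ~~~~~~~~^^^^^^^^^^^^^^^^^^^^^^^^^^^^^^
    return np.atleast_1d(self.fun(x))
                         ~~~~~~~~^^^
    return self.f(x, *self.args, **self.kwargs)
           ~~~~~~^^^^^^^^^^^^^^^^^^^^^^^^^^^^^^
  File "<stdin>", line 10, in <lambda>
  File "<stdin>", line 8, in ext
  File "h.py", line 11, in proj
    return np.array([w2px(cam,p) for p in P])
                     ~~~~^^^^^^^
  File "h.py", line 8, in w2px
    c=env.calibration(cam);K=np.array(c["K"]);P=np.array(c["pose"])
ValueError: time passes only in moves, steps and waits
```

```bash
python3 - <<'E'
from cell import env
import pickle
pickle.dump({c:env.calibration(c) for c in("top","scene")},open("cal.pkl","wb"))
E
sed -i 's/c=env.calibration(cam)/c=CAL[cam]/; 2a import pickle; CAL=pickle.load(open("cal.pkl","rb"))' h.py
python3 - <<'E'
from h import *
from scipy.optimize import least_squares
print("hub",px2w("top",362/4.5+230,283/4.5+140,168),px2w("scene",421/4+240,223/4+150,168))
print("knob",px2w("top",338/4.5+230,187/4.5+140,215),px2w("scene",371/4+240,247/4+150,215))
print("tab out",px2w("top",205/4.5+230,412/4.5+140,62),px2w("scene",628/4+240,335/4+150,62))
print("pointer tip",px2w("top",463/4.5+230,122/4.5+140,80),px2w("scene",207/4+240,320/4+150,80))
print("post",px2w("top",480/4.5+230,92/4.5+140,80),px2w("scene",153/4+240,325/4+150,80))
print(env.calibration("wrist"), env.state()["tcp_rot"])
E
```

```text
hub [556.69228453  58.79327552 168.        ] [567.56442177  67.27953458 168.        ]
knob [627.17719291  75.70882347 215.        ] [631.71479704  77.85133836 215.        ]
tab out [463.28996184 195.97720099  62.        ] [466.64860196 207.8262737   62.        ]
pointer tip [707.02579322 -27.67644416  80.        ] [710.92111635 -17.15945997  80.        ]
post [733.10299626 -42.82020001  80.        ] [744.99477557 -41.88480625  80.        ]
{'K': array([[309.70691629,   0.        , 322.74973916],
       [  0.        , 309.70691629, 197.45893627],
       [  0.        ,   0.        ,   1.        ]]), 'pose': array([[ 4.27091790e-01, -8.74396155e-01, -2.30269337e-01,
         3.31071682e+02],
       [-9.04208273e-01, -4.12996890e-01, -1.08816213e-01,
        -5.35006850e+02],
       [ 4.79580917e-05,  2.54685951e-01, -9.67023818e-01,
         3.85014601e+02],
       [ 0.00000000e+00,  0.00000000e+00,  0.00000000e+00,
         1.00000000e+00]])} [ 3.14156974e+00 -2.12776455e-05  4.40788708e-01]
```

Emit:
carry_out([
  [0, 0, 1, 0],
  [0.48, 0.86, 0.2, 0],
  [0.48, 0.86, 0, 0],
  [0.48, 0.86, 0, 0],
  [0.48, 0.86, 0, 0],
], fingers=-1)

```text
t: 1.1
eef_pos: [363.1, -391.8, 274.8]
tcp_rot: [3.141, -0.0, 0.44]
ft_force: [1.2, -1.2, -0.4]
opening: 0.996
grip_force: 0.0
```

Emit:
carry_out([
  [0.48, 0.86, 0, 0],
  [0.48, 0.86, 0, 0],
  [0.48, 0.86, 0, 0],
  [0.48, 0.86, 0, 0],
  [0.48, 0.86, 0, 0],
])

```text
t: 1.6
eef_pos: [483.2, -176.6, 274.9]
tcp_rot: [3.141, -0.0, 0.441]
ft_force: [0.7, -0.8, 1.1]
opening: 1.0
grip_force: 0.0
```

Emit:
carry_out([
  [0.48, 0.86, 0, 0],
  [0.48, 0.86, 0, 0],
  [0.48, 0.86, 0, 0],
  [0.48, 0.86, 0, 0],
  [0, 0, 0, 0],
])

```text
t: 2.1
eef_pos: [580.2, -2.0, 274.3]
tcp_rot: [-3.141, -0.001, 0.445]
ft_force: [-0.9, -0.5, -0.5]
opening: 0.999
grip_force: 0.0
```

```bash
python3 - <<'E'
from h import *
c=env.calibration("wrist");a=env.read_camera("wrist");cv2.imwrite("pics/w1.png",a[:,:,::-1])
pickle.dump(c,open("w1.pkl","wb"));print(c["pose"].round(3))
for l in("crank_grip","tab","mark","platter"):
  for x in env.look_for("wrist",l)[:1]:print(l,round(x["conf"],2),x["position"][1]*640,x["position"][0]*400)
E
```

```text
[[ 4.31000e-01 -8.73000e-01 -2.29000e-01  6.44408e+02]
 [-9.02000e-01 -4.17000e-01 -1.09000e-01  2.84110e+01]
 [-0.00000e+00  2.54000e-01 -9.67000e-01  4.44683e+02]
 [ 0.00000e+00  0.00000e+00  0.00000e+00  1.00000e+00]]
crank_grip 0.97 261.88800000000003 107.4
tab 0.96 286.72 158.68
mark 0.91 277.888 154.92
platter 0.76 294.912 156.32
```

View pics/w1.png

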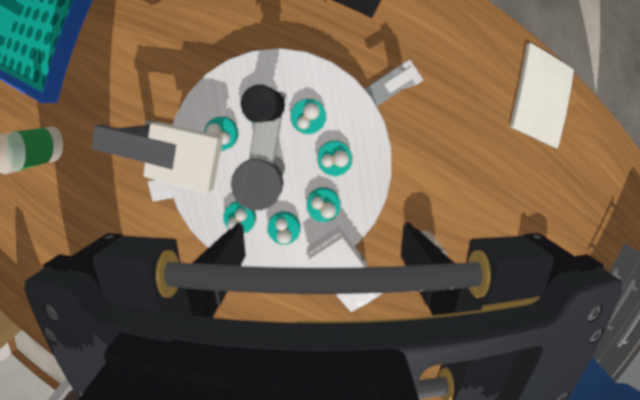

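```bash
cat >> h.py <<'E'
def fish(c,P):
    P=np.atleast_2d(P);M=np.array(c["pose"]);K=np.array(c["K"])
    q=(P-M[:3,3])@M[:3,:3];r=np.hypot(q[:,0],q[:,1]);th=np.arctan2(r,q[:,2])
    return np.c_[K[0,2]+K[0,0]*th*q[:,0]/r,K[1,2]+K[1,1]*th*q[:,1]/r]
def pol(x,y,r,a,z):
    a=np.atleast_1d(a);return np.c_[x+r*np.cos(a),y+r*np.sin(a),0*a+z]
E
python3 - <<'E'
from h import *
from scipy.optimize import least_squares
c=pickle.load(open("w1.pkl","rb"))
ks=np.array([1,2,3,4,5,7])
cups=np.array([[239,216],[284,228],[323,205],[335,158],[308,116],[221,133]])
ph=np.linspace(0,6.2832,180)
def f(v):
    x,y,t,cr=v
    rim=fish(c,pol(x,y,150,ph,64))
    return np.r_[(fish(c,pol(x,y,78,t+ks*np.pi/4,78))-cups).ravel(),(fish(c,[[x,y,168]])-[257,183]).ravel(),
     (fish(c,pol(x,y,75,cr,215))-[261,103]).ravel(),rim[:,1].min()-48,rim[:,0].max()-391]
r=least_squares(f,[559,61,2.2,.2],diff_step=1e-4);print(r.x.round(3),r.fun.round(1))
x,y,t,cr=r.x;print("knob",pol(x,y,75,cr,190))
s=least_squares(lambda v:(fish(c,[[v[0],v[1],80]])-[388,90]).ravel(),[720,-30]).x
s2=least_squares(lambda v:(fish(c,[[v[0],v[1],80]])-[418,73]).ravel(),[720,-30]).x
for q in(s,s2):print("ptr",q,np.hypot(*(q-[x,y])),np.arctan2(q[1]-y,q[0]-x))
a=cv2.imread("pics/w1.png")[30:260,130:440];cv2.imwrite("pics/w1c.png",cv2.resize(a,None,fx=2.5,fy=2.5,interpolation=2))
E
```

```text
[5.6329e+02 5.8715e+01 2.1750e+00 2.2200e-01] [-0.6  1.9 -0.5  0.6  0.6 -0.   0.2  0.1  0.7 -0.6 -0.9 -0.5 -1.2  1.4
  0.2 -1.3 -0.7  1.4]
knob [[636.45672679  75.19629657 190.        ]]
ptr [708.85951176 -25.6027947 ] 168.22609505082735 -0.5250062481439753
ptr [745.76970544 -49.09907484] 211.9499374394541 -0.5336487339943589
```

View pics/w1c.png

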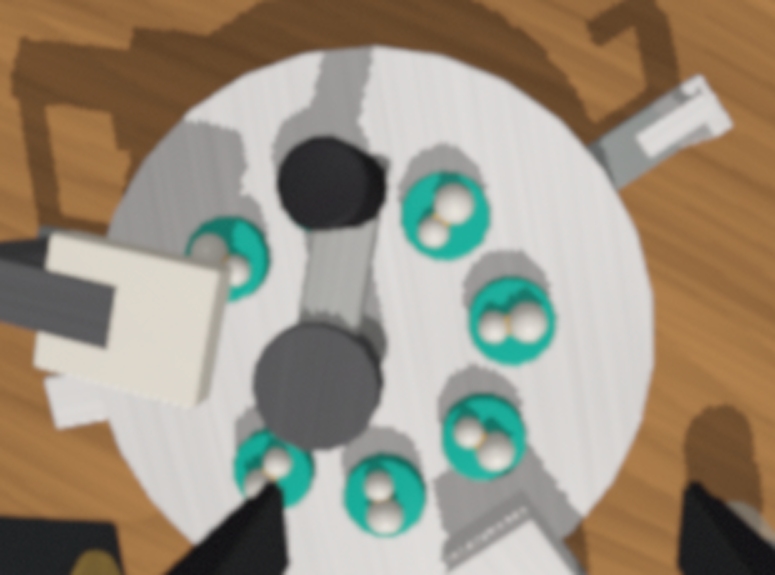

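The pendants and crank fit well: axis at about (563,59), knob at (636.5,75), pointer bearing -0.53, tab 2.175. Moving over the knob.

Emit:
carry_out([
  [0.5, 0.7, 0, 0],
  [0.5, 0.7, 0, 0],
  [0.16, 0.23, 0, 0],
  [0, 0, 0, 0],
  [0, 0, 0, 0],
])

```text
t: 2.85
eef_pos: [636.0, 73.7, 274.5]
tcp_rot: [3.141, 0.001, 0.44]
ft_force: [0.6, -0.6, -0.4]
opening: 1.001
grip_force: 0.0
```

```bash
python3 - <<'E'
from h import *
c=env.calibration("wrist");a=env.read_camera("wrist");print(env.state()["eef_pos"],env.state()["ft_force"])
cv2.imwrite("pics/w2.png",a[:,:,::-1])
pickle.dump(c,open("w2.pkl","wb"))
print(fish(c,pol(563.3,58.7,75,.222,215)),fish(c,[[563.3,58.7,168]]))
for p in ([636.5,75.2,215],[563.3,58.7,168]):
  u,v=fish(c,[p])[0];cv2.circle(a,(int(u),int(v)),1,(255,0,0),-1)
cv2.imwrite("pics/w2c.png",cv2.resize(a[120:330,180:460,::-1],None,fx=2.8,fy=2.8,interpolation=2))
E
```

```text
[635.93212278  73.55349579 274.69715919] [-0.42860508  0.07174162  0.01411798]
[[321.08274934 209.31827625]] [[305.18603921 265.47295552]]
```

View pics/w2c.png

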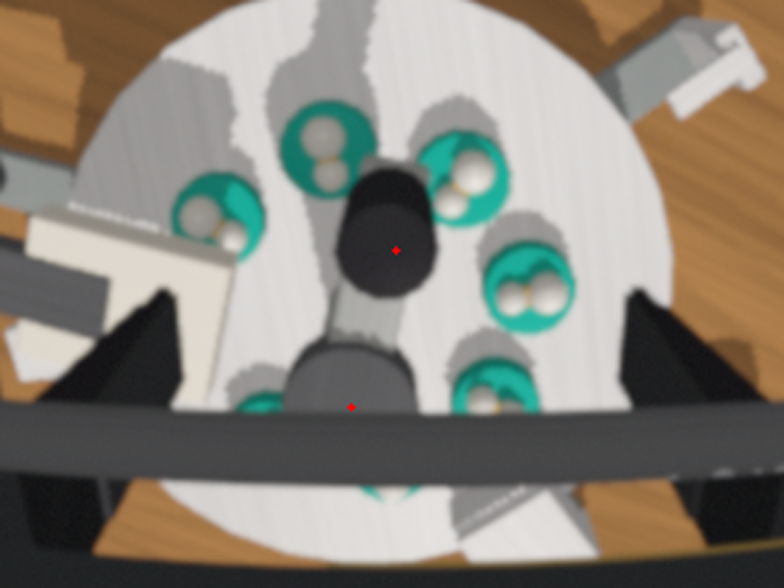

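The knob sits at about (635.6,77), 2 mm to the left of the prediction. Descending and gripping.

Emit:
carry_out([
  [0, 0.06, -0.5, 0],
  [0, 0, -0.5, 0],
  [0, 0, -0.5, 0],
  [0, 0, -0.5, 0],
  [0, 0, 0, 0],
])

```text
t: 3.4
eef_pos: [634.8, 76.6, 172.1]
tcp_rot: [-3.14, 0.005, 0.439]
ft_force: [-0.6, -0.1, -0.4]
opening: 1.002
grip_force: 0.0
```

Emit:
carry_out([
  [0, 0, 0, 0],
  [0, 0, 0, 0],
  [0, 0, 0, 0],
  [0, 0, 0, 0],
  [0, 0, 0, 0],
], fingers=1)

```text
t: 3.9
eef_pos: [636.7, 78.1, 175.2]
tcp_rot: [3.141, -0.001, 0.441]
ft_force: [0.7, 0.4, 0.2]
opening: 0.639
grip_force: 0.0
```

Emit:
carry_out([
  [0, 0, 0, 0],
  [0, 0, 0, 0],
  [0, 0, 0, 0],
  [0, 0, 0, 0],
  [0, 0, 0, 0],
])

```text
t: 4.4
eef_pos: [636.6, 78.0, 174.6]
tcp_rot: [3.142, 0.0, 0.441]
ft_force: [0.9, -0.8, -0.3]
opening: 0.314
grip_force: 30.0
```

```bash
cat > gen.py <<'E'
# path generator: state in path.pkl = commanded xy (mm), commanded crank angle; log of per-row increments
import numpy as np,pickle,os,sys,json
C=np.array([563.0,58.9]);R=75.0
def gen(incs):
    if os.path.exists("path.pkl"): p,a,log=pickle.load(open("path.pkl","rb"))
    else: p,a,log=np.array([636.7,78.3]),0.2564,[]
    rows=[]
    for d in incs:
        a+=d;t=C+R*np.array([np.cos(a),np.sin(a)]);s=np.round((t-p)/50,2);p=p+50*s;rows.append([float(s[0]),float(s[1]),0,0])
    log=log+list(incs)
    for i in range(0,len(rows),5):print(json.dumps(rows[i:i+5]))
    print("end",p.round(1),round(a,3),len(log))
    pickle.dump((p,a,log),open("path.pkl","wb"))
if __name__=="__main__": gen(eval(sys.argv[1]))
E
python3 gen.py "[.06,.12,.18]+[.2244]*12"
```

```text
[[-0.05, 0.08, 0, 0], [-0.06, 0.17, 0, 0], [-0.14, 0.23, 0, 0], [-0.22, 0.25, 0, 0], [-0.28, 0.19, 0, 0]]
[[-0.31, 0.13, 0, 0], [-0.33, 0.06, 0, 0], [-0.33, -0.02, 0, 0], [-0.33, -0.09, 0, 0], [-0.29, -0.16, 0, 0]]
[[-0.25, -0.23, 0, 0], [-0.2, -0.27, 0, 0], [-0.13, -0.31, 0, 0], [-0.05, -0.33, 0, 0], [0.02, -0.34, 0, 0]]
end [489.2  46.3] 3.309 15
```

Emit:
carry_out([
  [-0.05, 0.08, 0, 0],
  [-0.06, 0.17, 0, 0],
  [-0.14, 0.23, 0, 0],
  [-0.22, 0.25, 0, 0],
  [-0.28, 0.19, 0, 0],
])

```text
t: 4.9
eef_pos: [599.9, 125.6, 174.6]
tcp_rot: [-3.141, -0.003, 0.441]
ft_force: [5.3, 5.5, -2.9]
opening: 0.311
grip_force: 30.0
```

Emit:
carry_out([
  [-0.31, 0.13, 0, 0],
  [-0.33, 0.06, 0, 0],
  [-0.33, -0.02, 0, 0],
  [-0.33, -0.09, 0, 0],
  [-0.29, -0.16, 0, 0],
])

```text
t: 5.4
eef_pos: [518.8, 120.4, 174.6]
tcp_rot: [3.141, -0.0, 0.442]
ft_force: [5.5, -4.7, -2.5]
opening: 0.31
grip_force: 30.0
```

Emit:
carry_out([
  [-0.25, -0.23, 0, 0],
  [-0.2, -0.27, 0, 0],
  [-0.13, -0.31, 0, 0],
  [-0.05, -0.33, 0, 0],
  [0.02, -0.34, 0, 0],
])

```text
t: 5.9
eef_pos: [489.7, 45.3, 174.6]
tcp_rot: [3.141, -0.002, 0.441]
ft_force: [14.1, 3.9, -12.3]
opening: 0.31
grip_force: 30.0
```

```bash
cat > plate.py <<'E'
from h import *
def plate(name,guess,C=(563.,58.9)):
    "plate tab bearing nearest guess, from the wrist picture"
    c=env.calibration("wrist");s=env.state();a=env.read_camera("wrist");cv2.imwrite(f"pics/{name}.png",a[:,:,::-1])
    return s,meas(c,a,guess,C)
def meas(c,a,guess,C=(563.,58.9),full=False):
    from scipy.optimize import least_squares
    hsv=cv2.cvtColor(a,cv2.COLOR_RGB2HSV);m=cv2.inRange(hsv,(75,110,40),(95,255,255))
    n,L,st,ce=cv2.connectedComponentsWithStats(m)
    P=[]
    for i in range(1,n):
        if st[i,4]<60: continue
        u=cv2.convexHull(np.argwhere(L==i)[:,::-1].astype(np.float32))
        mu=cv2.moments(u);q=np.array([mu["m10"],mu["m01"]])/mu["m00"]
        w=least_squares(lambda v:(fish(c,[[v[0],v[1],78]])-q).ravel(),np.array(C)+1.).x-C
        if 68<np.hypot(*w)<88: P.append((np.arctan2(w[1],w[0]),np.hypot(*w),st[i,4]))
    if not P: return None
    P=np.array(P);w=np.exp(8j*P[:,0]);w0=np.angle(np.median(w.real)+1j*np.median(w.imag))
    th=w0/8;th+=np.round((guess-th)/(np.pi/4))*np.pi/4
    print([(round((p[0]-th)/(np.pi/4)%8,2),round(p[1])) for p in P])
    return th
E
python3 - <<'E'
from plate import *
s,th=plate("p1",2.6);print(s["t"],s["eef_pos"].round(1),s["ft_force"].round(1),th)
E
```

```text
[(np.float64(6.01), 76), (np.float64(5.0), 75), (np.float64(3.99), 75), (np.float64(0.03), 78), (np.float64(2.97), 76), (np.float64(2.0), 78)]
5.9 [489.7  45.3 174.6] [ 14.1   3.9 -12.3] 2.3410865527244686
```

```bash
sed -i 's/C=np.array(\[563.0,58.9\])/C=np.array([564.2,58.9])/' gen.py
cat > sim.py <<'E'
import numpy as np,pickle
from scipy.optimize import least_squares
def sim(ev,J,D,tau=0.03,th0=2.175,w0=0.,h=0.002):
    "ev: list of (dt, crank angle increment); returns t,theta,w arrays from start of ev"
    cmd=0;cr=0;th=th0;w=w0;T=[0];TH=[th];W=[w];t=0
    for dt,d in ev:
        n=int(round(dt/h))
        for i in range(n):
            cmd+=d/n;wc=(cmd-cr)/tau;cr+=wc*h
            f=0.07*(wc-w)-0.008*w
            if abs(w)<1e-6 and abs(f)<D: w=0.
            else:
                wn=w+h*(f-D*np.sign(w if abs(w)>1e-6 else f))/J
                w=0. if w*wn<0 else wn
            th+=w*h;t+=h;T.append(t);TH.append(th);W.append(w)
    return np.array(T),np.array(TH),np.array(W)
E
cat > ev.py <<'E'
ev=[(.1,d) for d in [.06,.12,.18]+[.2244]*12]   # t0=4.4
meas=[(1.5,3.126)]
E
python3 - <<'E'
from sim import *; from ev import *
for J in(.04,.049,.06,.068):
  for D in(.03,.05,.08,.1):
    t,th,w=sim(ev,J,D);print(J,D,th[-1].round(3),w[-1].round(2))
E
cat pics/x 2>/dev/null; python3 gen.py "[.2244]*10"
```

```text
0.04 0.03 3.522 1.5
0.04 0.05 3.28 1.26
0.04 0.08 2.935 0.9
0.04 0.1 2.723 0.66
0.049 0.03 3.397 1.42
0.049 0.05 3.176 1.19
0.049 0.08 2.862 0.85
0.049 0.1 2.67 0.63
0.06 0.03 3.27 1.33
0.06 0.05 3.071 1.11
0.06 0.08 2.788 0.79
0.06 0.1 2.616 0.58
0.068 0.03 3.191 1.26
0.068 0.05 3.006 1.05
0.068 0.08 2.743 0.75
0.068 0.1 2.583 0.55
[[0.11, -0.32, 0, 0], [0.17, -0.3, 0, 0], [0.22, -0.25, 0, 0], [0.27, -0.19, 0, 0], [0.31, -0.13, 0, 0]]
[[0.33, -0.06, 0, 0], [0.34, 0.02, 0, 0], [0.32, 0.1, 0, 0], [0.3, 0.16, 0, 0], [0.25, 0.22, 0, 0]]
end [620.2   8.8] 5.553 25
```

Emit:
carry_out([
  [0.11, -0.32, 0, 0],
  [0.17, -0.3, 0, 0],
  [0.22, -0.25, 0, 0],
  [0.27, -0.19, 0, 0],
  [0.31, -0.13, 0, 0],
])

```text
t: 6.45
eef_pos: [543.7, -12.9, 174.5]
tcp_rot: [-3.139, -0.002, 0.439]
ft_force: [3.1, 19.6, -2.6]
opening: 0.312
grip_force: 30.0
```

Emit:
carry_out([
  [0.33, -0.06, 0, 0],
  [0.34, 0.02, 0, 0],
  [0.32, 0.1, 0, 0],
  [0.3, 0.16, 0, 0],
  [0.25, 0.22, 0, 0],
])

```text
t: 6.95
eef_pos: [619.4, 9.3, 174.5]
tcp_rot: [-3.139, 0.002, 0.44]
ft_force: [-10.1, 7.1, 4.8]
opening: 0.311
grip_force: 30.0
```

```bash
cat >> ev.py <<'E'
ev+=[(.05,0)]+[(.1,.2244)]*10
E
cat > fit.py <<'E'
from sim import *; from ev import *
def fit(tau=.03):
    def res(v):
        t,th,w=sim(ev,v[0],v[1],tau);return np.r_[[(np.interp(a,t,th)-b)/.02 for a,b in meas],(v[0]-.049)/.012]
    r=least_squares(res,[.049,.055],diff_step=1e-2,bounds=([.035,.028],[.07,.155]));t,th,w=sim(ev,*r.x,tau)
    print("J,D",r.x.round(4),"res",(r.fun*.02).round(3),"t",t[-1].round(2),"th",th[-1].round(3),"w",w[-1].round(3));return r.x,th[-1],w[-1]
E
python3 - <<'E'
from plate import *
from sim import *; from ev import *
g=sim(ev,.052,.054)[1][-1]
s,th=plate("p2",g);print(s["t"],s["eef_pos"].round(1),s["ft_force"].round(1),g,th)
E
```

```text
[(np.float64(3.0), 78), (np.float64(3.98), 77), (np.float64(2.02), 78), (np.float64(5.72), 78)]
6.95 [619.4   9.3 174.5] [-10.1   7.1   4.8] 4.308766068865231 4.215781424026551
```

```bash
sed -i 's/C=np.array(\[564.2,58.9\])/C=np.array([564.2,60.5])/' gen.py
cat >> ev.py <<'E'
meas+=[(2.55,4.216)]
E
python3 - <<'E'
from fit import *
for tau in (.03,.06):
  (J,D),th,w=fit(tau);print("crank speed for 1.26:",1.26+(D+.008*1.26)/.07)
E
python3 gen.py "[.2244]*10"
```

```text
J,D [0.0376 0.066 ] res [-0.007  0.003 -0.019] t 2.55 th 4.219 w 1.131
crank speed for 1.26: 2.3475416920821806
J,D [0.035  0.0656] res [-0.014  0.006 -0.023] t 2.55 th 4.222 w 1.139
crank speed for 1.26: 2.3417527449397895
[[0.19, 0.31, 0, 0], [0.13, 0.31, 0, 0], [0.06, 0.33, 0, 0], [-0.02, 0.33, 0, 0], [-0.09, 0.33, 0, 0]]
[[-0.17, 0.29, 0, 0], [-0.22, 0.25, 0, 0], [-0.27, 0.2, 0, 0], [-0.31, 0.13, 0, 0], [-0.33, 0.05, 0, 0]]
end [568.7 135.3] 7.797 35
```

Emit:
carry_out([
  [0.19, 0.31, 0, 0],
  [0.13, 0.31, 0, 0],
  [0.06, 0.33, 0, 0],
  [-0.02, 0.33, 0, 0],
  [-0.09, 0.33, 0, 0],
])

```text
t: 7.5
eef_pos: [632.9, 90.1, 174.5]
tcp_rot: [-3.141, 0.002, 0.441]
ft_force: [-9.7, -4.9, 4.0]
opening: 0.313
grip_force: 30.0
```

Emit:
carry_out([
  [-0.17, 0.29, 0, 0],
  [-0.22, 0.25, 0, 0],
  [-0.27, 0.2, 0, 0],
  [-0.31, 0.13, 0, 0],
  [-0.33, 0.05, 0, 0],
])

```text
t: 8.0
eef_pos: [567.9, 135.3, 174.5]
tcp_rot: [3.14, 0.0, 0.442]
ft_force: [0.8, -10.2, -0.2]
opening: 0.313
grip_force: 30.0
```

```bash
cat >> ev.py <<'E'
ev+=[(.05,0)]+[(.1,.2244)]*10
E
python3 - <<'E'
from plate import *
from fit import *
import fit as F
g=fit()[1]
s,th=plate("p3",g);print(s["t"],s["eef_pos"].round(1),s["ft_force"].round(1),g,th)
meas.append((3.6,th))
for tau in (.02,.03,.06):
  (J,D),t,w=fit(tau);print("crank:",1.26+(D+.008*1.26)/.07)
open("ev.py","a").write(f"meas+=[(3.6,{th})]\n")
E
```

```text
J,D [0.0376 0.066 ] res [-0.007  0.003 -0.019] t 3.6 th 5.341 w 1.137
[(np.float64(2.0), 78), (np.float64(1.02), 77), (np.float64(2.87), 82), (np.float64(7.27), 78)]
8.0 [567.9 135.3 174.5] [  0.8 -10.2  -0.2] 5.341325433592006 5.40216981003187
J,D [0.043 0.063] res [-0.016  0.019 -0.007 -0.01 ] t 3.6 th 5.395 w 1.17
crank: 2.303870822334962
J,D [0.0417 0.0631] res [-0.017  0.02  -0.007 -0.012] t 3.6 th 5.395 w 1.169
crank: 2.3056404286759493
J,D [0.0378 0.0635] res [-0.02   0.022 -0.008 -0.019] t 3.6 th 5.394 w 1.167
crank: 2.310673249093945
```

```bash
sed -i 's/R=75.0/R=74.5/' gen.py; python3 gen.py "[.231]*75"; echo "ev+=[(.05,0)]+[(.1,.231)]*75" >> ev.py; python3 -c "
from fit import *
(J,D),th,w=fit();t,a,w=sim(ev,J,D);print(w[1800::125].round(2))"
```

```text
[[-0.35, -0.03, 0, 0], [-0.33, -0.1, 0, 0], [-0.3, -0.17, 0, 0], [-0.25, -0.23, 0, 0], [-0.19, -0.29, 0, 0]]
[[-0.12, -0.32, 0, 0], [-0.04, -0.34, 0, 0], [0.04, -0.34, 0, 0], [0.11, -0.33, 0, 0], [0.18, -0.29, 0, 0]]
[[0.25, -0.24, 0, 0], [0.29, -0.17, 0, 0], [0.33, -0.11, 0, 0], [0.34, -0.03, 0, 0], [0.34, 0.06, 0, 0]]
[[0.32, 0.12, 0, 0], [0.28, 0.2, 0, 0], [0.23, 0.26, 0, 0], [0.16, 0.3, 0, 0], [0.09, 0.33, 0, 0]]
[[0.02, 0.35, 0, 0], [-0.07, 0.33, 0, 0], [-0.14, 0.31, 0, 0], [-0.22, 0.28, 0, 0], [-0.26, 0.21, 0, 0]]
[[-0.31, 0.15, 0, 0], [-0.34, 0.08, 0, 0], [-0.34, -0.01, 0, 0], [-0.33, -0.08, 0, 0], [-0.31, -0.16, 0, 0]]
[[-0.26, -0.22, 0, 0], [-0.2, -0.28, 0, 0], [-0.14, -0.31, 0, 0], [-0.06, -0.34, 0, 0], [0.02, -0.34, 0, 0]]
[[0.1, -0.33, 0, 0], [0.17, -0.3, 0, 0], [0.24, -0.25, 0, 0], [0.28, -0.19, 0, 0], [0.32, -0.12, 0, 0]]
[[0.34, -0.05, 0, 0], [0.35, 0.04, 0, 0], [0.32, 0.11, 0, 0], [0.29, 0.19, 0, 0], [0.24, 0.24, 0, 0]]
[[0.18, 0.3, 0, 0], [0.1, 0.32, 0, 0], [0.03, 0.35, 0, 0], [-0.05, 0.34, 0, 0], [-0.13, 0.32, 0, 0]]
[[-0.2, 0.28, 0, 0], [-0.26, 0.22, 0, 0], [-0.3, 0.17, 0, 0], [-0.33, 0.09, 0, 0], [-0.34, 0.01, 0, 0]]
[[-0.34, -0.07, 0, 0], [-0.31, -0.14, 0, 0], [-0.27, -0.21, 0, 0], [-0.22, -0.27, 0, 0], [-0.15, -0.31, 0, 0]]
[[-0.07, -0.33, 0, 0], [0.0, -0.35, 0, 0], [0.09, -0.33, 0, 0], [0.15, -0.31, 0, 0], [0.22, -0.26, 0, 0]]
[[0.28, -0.2, 0, 0], [0.32, -0.13, 0, 0], [0.34, -0.06, 0, 0], [0.34, 0.02, 0, 0], [0.33, 0.09, 0, 0]]
[[0.3, 0.18, 0, 0], [0.25, 0.23, 0, 0], [0.19, 0.29, 0, 0], [0.12, 0.32, 0, 0], [0.04, 0.34, 0, 0]]
end [638.7  59.8] 25.122 110
J,D [0.0417 0.0631] res [-0.017  0.02  -0.007 -0.012] t 11.15 th 14.781 w 1.264
[1.17 1.07 1.14 1.19 1.22 1.23 1.25 1.25 1.26 1.26 1.26 1.26 1.26 1.26
 1.26 1.26 1.26 1.26 1.26 1.26 1.26 1.26 1.26 1.26 1.26 1.26 1.26 1.26
 1.26 1.26 1.26]
```

Predicted speed settles at 1.26. Running the 7.5 s stretch without a break.

Emit:
carry_out([
  [-0.35, -0.03, 0, 0],
  [-0.33, -0.1, 0, 0],
  [-0.3, -0.17, 0, 0],
  [-0.25, -0.23, 0, 0],
  [-0.19, -0.29, 0, 0],
])

```text
t: 8.55
eef_pos: [496.9, 94.4, 174.6]
tcp_rot: [-3.142, -0.0, 0.442]
ft_force: [4.3, -0.7, -4.3]
opening: 0.312
grip_force: 30.0
```

Emit:
carry_out([
  [-0.12, -0.32, 0, 0],
  [-0.04, -0.34, 0, 0],
  [0.04, -0.34, 0, 0],
  [0.11, -0.33, 0, 0],
  [0.18, -0.29, 0, 0],
])

```text
t: 9.05
eef_pos: [505.8, 12.3, 174.6]
tcp_rot: [-3.141, 0.001, 0.441]
ft_force: [2.1, 3.0, -4.8]
opening: 0.309
grip_force: 30.0
```

Emit:
carry_out([
  [0.25, -0.24, 0, 0],
  [0.29, -0.17, 0, 0],
  [0.33, -0.11, 0, 0],
  [0.34, -0.03, 0, 0],
  [0.34, 0.06, 0, 0],
])

```text
t: 9.55
eef_pos: [585.1, -12.0, 174.5]
tcp_rot: [-3.142, -0.0, 0.44]
ft_force: [-1.8, 5.2, 0.0]
opening: 0.312
grip_force: 30.0
```

Emit:
carry_out([
  [0.32, 0.12, 0, 0],
  [0.28, 0.2, 0, 0],
  [0.23, 0.26, 0, 0],
  [0.16, 0.3, 0, 0],
  [0.09, 0.33, 0, 0],
])

```text
t: 10.05
eef_pos: [638.3, 49.6, 174.5]
tcp_rot: [-3.141, 0.001, 0.441]
ft_force: [-7.5, 0.2, 3.3]
opening: 0.311
grip_force: 30.0
```

Emit:
carry_out([
  [0.02, 0.35, 0, 0],
  [-0.07, 0.33, 0, 0],
  [-0.14, 0.31, 0, 0],
  [-0.22, 0.28, 0, 0],
  [-0.26, 0.21, 0, 0],
])

```text
t: 10.55
eef_pos: [603.8, 123.8, 174.5]
tcp_rot: [3.141, -0.0, 0.441]
ft_force: [-1.9, -5.5, 1.3]
opening: 0.31
grip_force: 30.0
```

Emit:
carry_out([
  [-0.31, 0.15, 0, 0],
  [-0.34, 0.08, 0, 0],
  [-0.34, -0.01, 0, 0],
  [-0.33, -0.08, 0, 0],
  [-0.31, -0.16, 0, 0],
])

```text
t: 11.05
eef_pos: [521.9, 122.6, 174.6]
tcp_rot: [3.141, -0.001, 0.441]
ft_force: [4.7, -5.0, -3.0]
opening: 0.309
grip_force: 30.0
```

Emit:
carry_out([
  [-0.26, -0.22, 0, 0],
  [-0.2, -0.28, 0, 0],
  [-0.14, -0.31, 0, 0],
  [-0.06, -0.34, 0, 0],
  [0.02, -0.34, 0, 0],
])

```text
t: 11.55
eef_pos: [489.8, 46.9, 174.6]
tcp_rot: [-3.141, -0.0, 0.441]
ft_force: [3.0, 1.7, -6.2]
opening: 0.31
grip_force: 30.0
```

Emit:
carry_out([
  [0.1, -0.33, 0, 0],
  [0.17, -0.3, 0, 0],
  [0.24, -0.25, 0, 0],
  [0.28, -0.19, 0, 0],
  [0.32, -0.12, 0, 0],
])

```text
t: 12.05
eef_pos: [547.0, -13.2, 174.6]
tcp_rot: [3.141, -0.0, 0.44]
ft_force: [0.9, 5.0, -2.9]
opening: 0.308
grip_force: 30.0
```

Emit:
carry_out([
  [0.34, -0.05, 0, 0],
  [0.35, 0.04, 0, 0],
  [0.32, 0.11, 0, 0],
  [0.29, 0.19, 0, 0],
  [0.24, 0.24, 0, 0],
])

```text
t: 12.55
eef_pos: [623.9, 14.8, 174.5]
tcp_rot: [-3.141, 0.001, 0.44]
ft_force: [-9.3, 5.2, 3.4]
opening: 0.312
grip_force: 30.0
```

Emit:
carry_out([
  [0.18, 0.3, 0, 0],
  [0.1, 0.32, 0, 0],
  [0.03, 0.35, 0, 0],
  [-0.05, 0.34, 0, 0],
  [-0.13, 0.32, 0, 0],
])

```text
t: 13.05
eef_pos: [629.6, 96.6, 174.5]
tcp_rot: [3.141, 0.0, 0.441]
ft_force: [-6.6, -4.8, 2.6]
opening: 0.309
grip_force: 30.0
```

Emit:
carry_out([
  [-0.2, 0.28, 0, 0],
  [-0.26, 0.22, 0, 0],
  [-0.3, 0.17, 0, 0],
  [-0.33, 0.09, 0, 0],
  [-0.34, 0.01, 0, 0],
])

```text
t: 13.55
eef_pos: [557.3, 135.1, 174.6]
tcp_rot: [3.141, -0.001, 0.441]
ft_force: [2.0, -7.5, -2.5]
opening: 0.314
grip_force: 30.0
```

Emit:
carry_out([
  [-0.34, -0.07, 0, 0],
  [-0.31, -0.14, 0, 0],
  [-0.27, -0.21, 0, 0],
  [-0.22, -0.27, 0, 0],
  [-0.15, -0.31, 0, 0],
])

```text
t: 14.05
eef_pos: [492.7, 84.7, 174.6]
tcp_rot: [3.141, -0.001, 0.441]
ft_force: [6.2, -0.6, -6.4]
opening: 0.31
grip_force: 30.0
```

Emit:
carry_out([
  [-0.07, -0.33, 0, 0],
  [0.0, -0.35, 0, 0],
  [0.09, -0.33, 0, 0],
  [0.15, -0.31, 0, 0],
  [0.22, -0.26, 0, 0],
])

```text
t: 14.55
eef_pos: [512.6, 5.1, 174.6]
tcp_rot: [-3.141, 0.0, 0.441]
ft_force: [0.2, 3.8, -3.9]
opening: 0.312
grip_force: 30.0
```

Emit:
carry_out([
  [0.28, -0.2, 0, 0],
  [0.32, -0.13, 0, 0],
  [0.34, -0.06, 0, 0],
  [0.34, 0.02, 0, 0],
  [0.33, 0.09, 0, 0],
])

```text
t: 15.05
eef_pos: [594.5, -8.6, 174.6]
tcp_rot: [-3.142, -0.001, 0.44]
ft_force: [-3.4, 6.0, 0.4]
opening: 0.31
grip_force: 30.0
```

Emit:
carry_out([
  [0.3, 0.18, 0, 0],
  [0.25, 0.23, 0, 0],
  [0.19, 0.29, 0, 0],
  [0.12, 0.32, 0, 0],
  [0.04, 0.34, 0, 0],
])

```text
t: 15.55
eef_pos: [638.9, 60.8, 174.6]
tcp_rot: [3.141, -0.0, 0.441]
ft_force: [-5.4, -0.9, 1.2]
opening: 0.312
grip_force: 30.0
```

```bash
python3 - <<'E'
from plate import *
from fit import *
g=fit()[1]
s,th=plate("p4",g);print(s["t"],s["eef_pos"].round(1),s["ft_force"].round(1),g,th)
meas.append((11.15,th));(J,D),t,w=fit()
print([((th+k*np.pi/4)%6.2832).round(2) for k in(-1,0,1)])
open("ev.py","a").write(f"meas+=[(11.15,{th})]\nev+=[(.05,0)]\n")
E
```

```text
J,D [0.0417 0.0631] res [-0.017  0.02  -0.007 -0.012] t 11.15 th 14.781 w 1.264
[(np.float64(6.0), 78), (np.float64(5.04), 80), (np.float64(6.86), 78), (np.float64(4.18), 86), (np.float64(2.77), 72)]
15.55 [638.9  60.8 174.6] [-5.4 -0.9  1.2] 14.781485283071198 14.914928149821353
J,D [0.0441 0.0618] res [-0.028  0.017  0.005 -0.002 -0.008] t 11.15 th 14.913 w 1.28
[np.float64(1.56), np.float64(2.35), np.float64(3.13)]
```

View pics/p4.png

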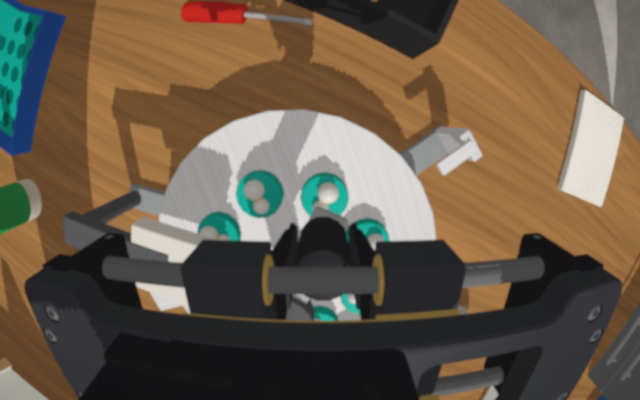

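```bash
python3 - <<'E'
from fit import *
(J,D),th,w=fit()
tgt=-.53+6*np.pi
print("now",th,w,"target",tgt)
# slow to ~0.45 rad/s crank profile then see
for n,c in((10,.231),(15,.231)):
  e=[(.1,.231)]*n+[(.1,.19),(.1,.16),(.1,.145)]+[(.1,.135)]*7
  t,a,ww=sim(e,J,D,th0=th,w0=w);print(n,a[-1],ww[-1],ww[::50].round(2))
E
```

```text
J,D [0.0441 0.0618] res [-0.028  0.017  0.005 -0.002 -0.008] t 11.2 th 14.975 w 1.184
now 14.974786957403312 1.1844150201751997 target 18.319555921538758
10 17.051133710800762 0.5978776059013997 [1.18 1.11 1.14 1.16 1.18 1.2  1.21 1.22 1.23 1.24 1.25 1.21 1.13 1.03
 0.94 0.85 0.78 0.72 0.67 0.63 0.6 ]
15 17.689290961012425 0.6013503419709795 [1.18 1.11 1.14 1.16 1.18 1.2  1.21 1.22 1.23 1.24 1.25 1.25 1.26 1.26
 1.26 1.27 1.22 1.14 1.04 0.95 0.86 0.79 0.73 0.68 0.64 0.6 ]
```

Only the upper arc of the plate shows, with the knob at (320,240). A white stub under the lamp at (170,290) is the tab, which confirms a bearing of about 2.35. Slowing down.

```bash
python3 gen.py "[.231]*10+[.19,.16,.145]+[.135]*12"; echo "ev+=[(.1,.231)]*10+[(.1,.19),(.1,.16),(.1,.145)]+[(.1,.135)]*12" >> ev.py; python3 -c "
from fit import *
fit()"
```

```text
[[-0.04, 0.34, 0, 0], [-0.11, 0.32, 0, 0], [-0.18, 0.29, 0, 0], [-0.25, 0.24, 0, 0], [-0.29, 0.18, 0, 0]]
[[-0.33, 0.11, 0, 0], [-0.34, 0.02, 0, 0], [-0.34, -0.05, 0, 0], [-0.32, -0.13, 0, 0], [-0.28, -0.19, 0, 0]]
[[-0.19, -0.21, 0, 0], [-0.13, -0.2, 0, 0], [-0.09, -0.2, 0, 0], [-0.06, -0.19, 0, 0], [-0.03, -0.2, 0, 0]]
[[0.0, -0.2, 0, 0], [0.03, -0.2, 0, 0], [0.05, -0.2, 0, 0], [0.08, -0.18, 0, 0], [0.1, -0.17, 0, 0]]
[[0.12, -0.16, 0, 0], [0.15, -0.14, 0, 0], [0.16, -0.12, 0, 0], [0.17, -0.1, 0, 0], [0.19, -0.07, 0, 0]]
end [542.2 -10.7] 29.547 135
J,D [0.0441 0.0618] res [-0.028  0.017  0.005 -0.002 -0.008] t 13.7 th 17.33 w 0.493
```

Emit:
carry_out([
  [-0.04, 0.34, 0, 0],
  [-0.11, 0.32, 0, 0],
  [-0.18, 0.29, 0, 0],
  [-0.25, 0.24, 0, 0],
  [-0.29, 0.18, 0, 0],
])

```text
t: 16.1
eef_pos: [593.7, 129.1, 174.5]
tcp_rot: [3.141, 0.0, 0.441]
ft_force: [-1.9, -7.0, 0.0]
opening: 0.314
grip_force: 30.0
```

Emit:
carry_out([
  [-0.33, 0.11, 0, 0],
  [-0.34, 0.02, 0, 0],
  [-0.34, -0.05, 0, 0],
  [-0.32, -0.13, 0, 0],
  [-0.28, -0.19, 0, 0],
])

```text
t: 16.6
eef_pos: [513.3, 116.2, 174.6]
tcp_rot: [3.141, -0.001, 0.442]
ft_force: [8.7, -7.6, -7.9]
opening: 0.312
grip_force: 30.0
```

Emit:
carry_out([
  [-0.19, -0.21, 0, 0],
  [-0.13, -0.2, 0, 0],
  [-0.09, -0.2, 0, 0],
  [-0.06, -0.19, 0, 0],
  [-0.03, -0.2, 0, 0],
])

```text
t: 17.1
eef_pos: [488.9, 65.5, 174.6]
tcp_rot: [-3.141, 0.001, 0.441]
ft_force: [0.0, 1.0, -4.4]
opening: 0.306
grip_force: 30.0
```

Emit:
carry_out([
  [0.0, -0.2, 0, 0],
  [0.03, -0.2, 0, 0],
  [0.05, -0.2, 0, 0],
  [0.08, -0.18, 0, 0],
  [0.1, -0.17, 0, 0],
])

```text
t: 17.6
eef_pos: [502.2, 17.4, 174.5]
tcp_rot: [-3.141, 0.002, 0.441]
ft_force: [-4.6, -2.0, -1.8]
opening: 0.315
grip_force: 30.0
```

Emit:
carry_out([
  [0.12, -0.16, 0, 0],
  [0.15, -0.14, 0, 0],
  [0.16, -0.12, 0, 0],
  [0.17, -0.1, 0, 0],
  [0.19, -0.07, 0, 0],
])

```text
t: 18.1
eef_pos: [542.9, -11.8, 174.6]
tcp_rot: [3.141, -0.0, 0.441]
ft_force: [-1.1, -2.8, -2.9]
opening: 0.311
grip_force: 30.0
```

```bash
python3 - <<'E'
from plate import *
from fit import *
g=fit()[1]
s,th=plate("p5",g);print(s["t"],s["eef_pos"].round(1),g,th)
meas.append((13.7,th));ev.append((.05,0));(J,D),t,w=fit()
open("ev.py","a").write(f"meas+=[(13.7,{th})]\nev+=[(.05,0)]\n")
for m in range(4,22,2):
  a,b,c=sim([(.1,.135)]*m+[(.1,.09),(.1,.04)]+[(.1,0)]*8,J,D,th0=t,w0=w);print(m,b[-1],c[-1])
E
```

```text
J,D [0.0441 0.0618] res [-0.028  0.017  0.005 -0.002 -0.008] t 13.7 th 17.33 w 0.493
[(np.float64(2.0), 76), (np.float64(3.0), 76), (np.float64(1.0), 77), (np.float64(4.81), 81), (np.float64(5.21), 80), (np.float64(7.33), 73), (np.float64(6.01), 75)]
18.1 [542.9 -11.8 174.6] 17.33002791281714 17.463119084097904
J,D [0.0466 0.0611] res [-0.046 -0.    -0.005  0.051 -0.037 -0.004] t 13.75 th 17.45 w 0.452
4 17.707438744039926 0.0
6 17.791385043680272 0.0
8 17.875792868037976 0.0
10 17.96052912063176 0.0
12 18.045499769032393 0.0
14 18.130637661882183 0.0
16 18.215894547424025 0.0
18 18.301236551049115 0.0
20 18.386639441506542 0.0
```

```bash
python3 gen.py "[.135]*10"; echo "ev+=[(.1,.135)]*10" >> ev.py
```

```text
[[0.2, -0.05, 0, 0], [0.2, -0.02, 0, 0], [0.2, 0.01, 0, 0], [0.2, 0.04, 0, 0], [0.19, 0.06, 0, 0]]
[[0.18, 0.09, 0, 0], [0.17, 0.11, 0, 0], [0.15, 0.13, 0, 0], [0.13, 0.15, 0, 0], [0.11, 0.17, 0, 0]]
end [628.7  23.8] 30.897 145
```

Emit:
carry_out([
  [0.2, -0.05, 0, 0],
  [0.2, -0.02, 0, 0],
  [0.2, 0.01, 0, 0],
  [0.2, 0.04, 0, 0],
  [0.19, 0.06, 0, 0],
])

```text
t: 18.65
eef_pos: [592.8, -8.9, 174.6]
tcp_rot: [3.141, -0.001, 0.441]
ft_force: [0.3, -2.5, -4.2]
opening: 0.313
grip_force: 30.0
```

Emit:
carry_out([
  [0.18, 0.09, 0, 0],
  [0.17, 0.11, 0, 0],
  [0.15, 0.13, 0, 0],
  [0.13, 0.15, 0, 0],
  [0.11, 0.17, 0, 0],
])

```text
t: 19.15
eef_pos: [629.5, 24.2, 174.6]
tcp_rot: [3.141, -0.001, 0.441]
ft_force: [3.4, -3.0, -4.9]
opening: 0.312
grip_force: 30.0
```

```bash
python3 - <<'E'
from plate import *
from fit import *
(J,D),g,w=fit()
s,th=plate("p6",g);print(s["t"],s["eef_pos"].round(1),g,th)
ev.append((.05,0));meas.append((14.75,th));fit()
open("ev.py","a").write(f"meas+=[(14.75,{th})]\nev+=[(.05,0)]\n")
a,b,c=sim(ev,J,D);w=c[-1];t0=th+w*.05
for m in range(0,10):
  a,b,c=sim([(.1,.135)]*m+[(.1,.09),(.1,.04)]+[(.1,0)]*8,J,D,th0=t0,w0=w);print(m,b[-1]-(6*np.pi-.53),c[-1])
E
```

```text
J,D [0.0466 0.0611] res [-0.046 -0.    -0.005  0.051 -0.037 -0.004] t 14.75 th 17.868 w 0.423
[(np.float64(1.99), 78), (np.float64(1.01), 78), (np.float64(2.93), 76), (np.float64(6.23), 78)]
19.15 [629.5  24.2 174.6] 17.86762892402914 17.9508517526946
J,D [0.0479 0.0609] res [-0.055 -0.01  -0.013  0.068 -0.002 -0.041 -0.002] t 14.8 th 17.93 w 0.377
0 -0.280788974608015 0.0
1 -0.24404748506397667 0.0
2 -0.20631518520220382 0.0
3 -0.1677620229156851 0.0
4 -0.12852835552964237 0.0
5 -0.08872674318945073 0.0
6 -0.048450986015630804 0.0
7 -0.0077796605058289 0.0
8 0.033223971901801264 0.0
9 0.07450683451190443 0.0
```

```bash
python3 gen.py "[.135]*6+[.09,.04,0,0]"; echo "ev+=[(.1,.135)]*6+[(.1,.09),(.1,.04),(.1,0),(.1,0)]" >> ev.py
```

```text
[[0.09, 0.18, 0, 0], [0.06, 0.19, 0, 0], [0.04, 0.19, 0, 0], [0.01, 0.21, 0, 0], [-0.02, 0.2, 0, 0]]
[[-0.04, 0.19, 0, 0], [-0.05, 0.13, 0, 0], [-0.02, 0.05, 0, 0], [-0.0, 0.0, 0, 0], [-0.0, 0.0, 0, 0]]
end [632.2  90.8] 31.837 155
```

Emit:
carry_out([
  [0.09, 0.18, 0, 0],
  [0.06, 0.19, 0, 0],
  [0.04, 0.19, 0, 0],
  [0.01, 0.21, 0, 0],
  [-0.02, 0.2, 0, 0],
])

```text
t: 19.7
eef_pos: [637.5, 73.2, 174.6]
tcp_rot: [-3.141, -0.0, 0.441]
ft_force: [2.9, -0.9, -2.4]
opening: 0.314
grip_force: 30.0
```

Emit:
carry_out([
  [-0.04, 0.19, 0, 0],
  [-0.05, 0.13, 0, 0],
  [-0.02, 0.05, 0, 0],
  [0, 0, 0, 0],
  [0, 0, 0, 0],
])

```text
t: 20.2
eef_pos: [632.2, 90.5, 174.7]
tcp_rot: [3.142, -0.0, 0.441]
ft_force: [4.1, 1.7, -3.4]
opening: 0.312
grip_force: 30.0
```

```bash
python3 - <<'E'
from plate import *
s,th=plate("p7",18.28);print(s["t"],s["eef_pos"].round(1),s["ft_force"],th,th-(6*np.pi-.53))
a=cv2.imread("pics/p7.png")[60:260,150:510];cv2.imwrite("pics/p7c.png",cv2.resize(a,None,fx=2.2,fy=2.2,interpolation=2))
t=env.read_camera("top");cv2.imwrite("pics/t7c.png",cv2.resize(t[140:270,230:400,::-1],None,fx=4.5,fy=4.5,interpolation=2))
E
```

```text
[(np.float64(1.02), 80), (np.float64(2.0), 78), (np.float64(2.68), 82)]
20.2 [632.2  90.5 174.7] [ 4.08922199  1.67027529 -3.43240312] 18.302404664468387 -0.017151257070370463
```

View pics/p7c.png

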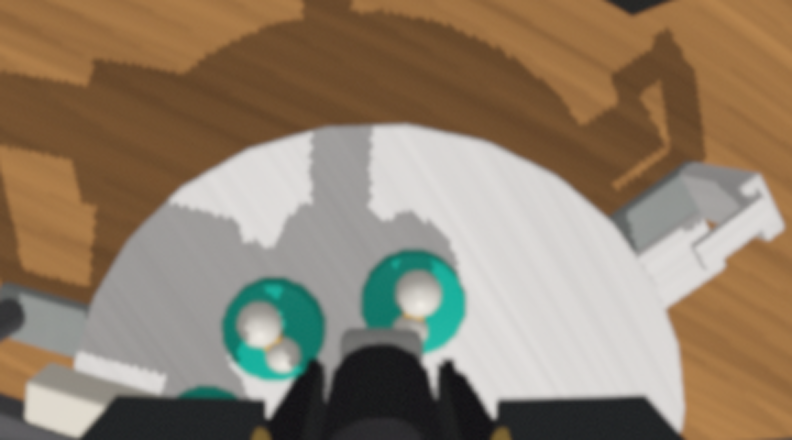

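```bash
python3 - <<'E'
from h import *
from scipy.optimize import least_squares
c=env.calibration("wrist")
C=np.array([563.8,59.3])
tr=lambda u,v:(np.array([u,v])/2.2+[150,60])
for n,(u,v),z in(("tab low corner root",(668,310),64),("tab low corner tip",(725,265),64),("finger tip low",(709,268),82),("finger tip up",(693,245),82),("post far",(775,200),82)):
    q=tr(u,v);s=least_squares(lambda p:(fish(c,[[p[0],p[1],z]])-q).ravel(),[700,-20]).x-C
    print(n,np.hypot(*s).round(),np.arctan2(s[1],s[0]).round(3))
for nm,b,r,z in(("tab tip corner cw",18.302-np.arctan2(15,186),np.hypot(186,15),64),("tab tip ccw",18.302+np.arctan2(15,186),np.hypot(186,15),64),("mark170",-.53,170,82)):
    print(nm,(fish(c,pol(*C,r,b,z))[0]-[150,60])*2.2)
E
```

```text
tab low corner root 149.0 -0.651
tab low corner tip 184.0 -0.618
finger tip low 169.0 -0.554
finger tip up 168.0 -0.476
post far 213.0 -0.512
tab tip corner cw [731.13295908 265.78918481]
tab tip ccw [705.33656893 210.54669619]
mark170 [706.40686074 259.32700268]
```

View pics/t7c.png

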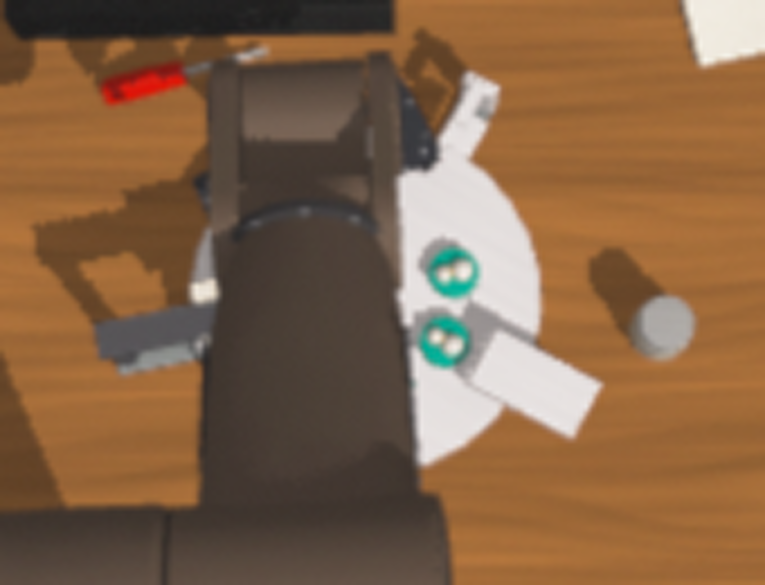

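The tab lies under the pointer finger (crop 700,250). Measured offset is about 0.03 rad, or 5 mm. Releasing.

Emit:
carry_out([
  [0, 0, 0, 0],
  [0, 0, 0, 0],
  [0, 0, 0, 0],
  [0, 0, 0, 0],
  [0, 0, 0, 0],
], fingers=-1)

```text
t: 20.8
eef_pos: [632.0, 90.5, 174.7]
tcp_rot: [3.141, 0.0, 0.441]
ft_force: [-0.1, 0.0, -0.1]
opening: 0.674
grip_force: 0.0
```

Emit:
carry_out([
  [0, 0, 0, 0],
  [0, 0, 0, 0],
  [0, 0, 0, 0],
  [0, 0, 0.1, 0],
  [0, 0, 0.3, 0],
])

```text
t: 21.3
eef_pos: [631.6, 90.5, 193.9]
tcp_rot: [-3.141, 0.002, 0.441]
ft_force: [-0.5, 0.1, -0.0]
opening: 0.997
grip_force: 0.0
```

Emit:
carry_out([
  [0, 0, 0.4, 0],
  [0, 0, 0.5, 0],
  [0, 0, 0.5, 0],
  [0, 0, 0.2, 0],
  [0, 0, 0, 0],
])

```text
t: 21.8
eef_pos: [632.4, 90.6, 275.9]
tcp_rot: [3.14, -0.002, 0.441]
ft_force: [0.5, -0.7, 0.3]
opening: 1.0
grip_force: 0.0
```

```bash
python3 - <<'E'
from plate import *
s,th=plate("p8",18.30);print(s["t"],s["eef_pos"].round(1),s["ft_force"],s["opening"],th,th-(6*np.pi-.53))
s,th=plate("p9",18.30);print(th)
a=cv2.imread("pics/p9.png")[80:300,150:510];cv2.imwrite("pics/p9c.png",cv2.resize(a,None,fx=2.2,fy=2.2,interpolation=2))
E
```

```text
[(np.float64(1.0), 80), (np.float64(2.0), 79), (np.float64(7.03), 76)]
21.8 [632.4  90.6 275.9] [ 0.48798767 -0.73920766  0.29505182] 0.9997749089095181 18.31034405367317 -0.00921186786558792
[(np.float64(1.0), 80), (np.float64(2.0), 79), (np.float64(7.03), 75)]
18.30825912584725
```

View pics/p9c.png

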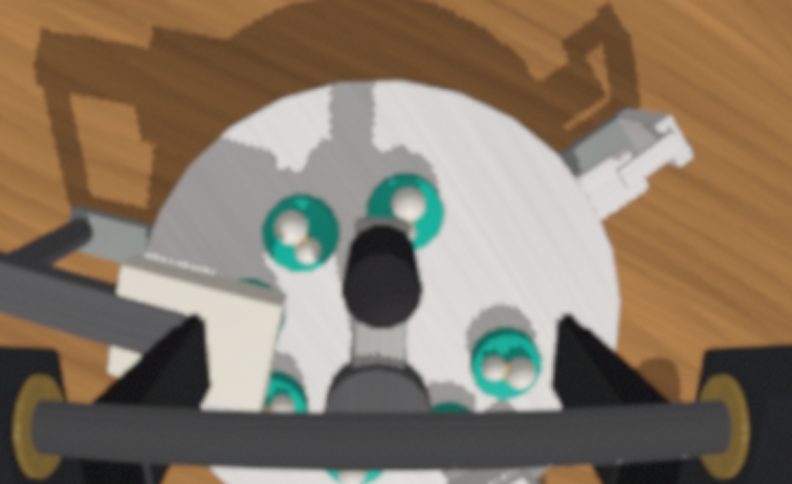

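The tab sits under the pointer (crop 630,180), the carousel is still, the knob is free and the gripper is clear. Handing in.

```bash
python3 -c "
from cell import env
print(env.job_done())"
```

```text
the job is handed in; nothing more can be done
None
```

The job is handed in (no verdict came back): by the fitted model the carousel held about 1.26 rad/s for over 6 s, and it now stands still with the tab an estimated 5 mm or less from the mark and the knob released.

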